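# Snap the end cover into the bearing unit

## Robot

A 7-joint arm with a two-finger parallel gripper is mounted at the origin on a cart in front of the work surface, level with it; the furniture and walls round the work are solid. World frame = base frame: x ahead of the robot, y to its left, z up, the work surface at z = 0. Lengths are in m, angles in rad, forces in N, time in s.
With the tool pointing down it reaches from about 0.4 to 0.85 m from the base axis. Payload 4.5 kg.
Tool frame: the origin (TCP) lies between the finger pads; the fingertips stand 19 mm ahead of it and the grasp point (between the pads) is the TCP (r.nose_length is the distance from the TCP to the fingertips, in m); z points along the fingers, x is the direction in which the jaws open and shut, and the axes are right-handed (so a half turn about z gives the same grasp; the last joint's range is limited). The gripper opens to 88 mm and grips with 3 to 60 N. Pads are 18 mm wide; open, the fingers measure 123 mm over their backs; the gripper's body (75 mm by 187 mm) begins 45 mm behind the grasp point.
Start: joints at [1.272, 0.689, -0.195, 1.565, 0.157, 0.902, -0.215], TCP at [0.204, -0.591, 0.258] pointing down, gripper open.
Joint ranges: [-3.01, 3.01], [-0.46, 2.08], [-1.47, 1.51], [0.13, 2.56], [-1, 4.14], [0.04, 2.09], [-2.66, 2.66]. Speed limits (rad/s): [2.57, 2.57, 3.14, 3.14, 3.14, 3.14, 3.14].

## Interface

Orientations are given as a unit quaternion [x, y, z, w].
In Python, from plant import get_state, vision, r gives the robot as it stands.
- The arm moves only by the tool play_rows, never from a script. Its argument "deltas" is a list that holds one entry, the list of rows, each a list of 7 numbers: the gripper command: -1 is fully open, 1 is shut, values between are in proportion, then the shift along the tool's x, y, z normalised to -1 to 1, where 1 is 300 mm, then the turn, a rotation vector about the tool's x, y, z normalised to -1 to 1, where 1 is pi rad. A call has 1 to 5 rows; each row is the pose to reach, as a shift and turn from the pose measured when the call began, along the tool's axes at that moment, turning the shorter way round; what a row does not reach only later rows make up. A row lasts 1/8 s, in which the tool goes at most 62.5 mm and 10.7 degrees, less where a joint would pass 70% of its speed; a pose out of reach is approached as far as the arm can. A call with a number of a shift or a turn outside -1 to 1 is refused whole. A call with a gripper value outside its range is refused whole. The fingers move at their own pace and stop on an object; "force" is the grip in N (left out, the last holds). Time passes only in rows, so rows that repeat a pose let the fingers close. It gives the time, the measured TCP pose, the force and the opening at its end, in the units of the state.
- get_state(): the state, without advancing time (a new reading comes with each control period).
- vision.snapshot(name): name is "side" or "top"; returns the picture (384x512x3 uint8, red, green, blue); there is no depth.
- vision.camera_model(name): a dict with "vfov" (degrees; the focal length in pixels is half the picture's height over the tangent of half this angle, whatever the lens; pixels are square), "cx", "cy" (the principal point, pixels), "world_to_cam" (4x4, takes a point from world to camera coordinates). Camera axes: x right, y up, looking along -z (the intrinsics and any distortion apply to the point x, -y, -z); pixel columns grow to the right and rows downward; lengths in m; the calibration is good to about 2 mm. A picture is of the moment at which its call begins. camera_model takes no time and is no camera call.
- r.finish_job(): hands the job in, once; it reports no verdict.
The state is a dict: "clock": time; "q": joint angles; "qd": joint speeds; "joint_torque": joint torques, N m; "tool_pos": TCP position; "eef_rot": TCP orientation; "contact_force": force on the tool from outside, world axes, zero at the start; "moment": the same for the moment, N m; "opening": opening from 0.0 (shut) to 1.0 (fully open).
Only numpy, scipy, OpenCV 4.12 (cv2) and the standard library are available. Lean on these libraries where they do the work, as an engineer would, in place of code of your own. Each camera call takes 0.05 s, during which the arm holds its last target.

## Task

Set the loose end cover, spigot down, into the open recess of the bearing unit and let go of it. Then take the square-ended wooden block and use it, not the gripper itself, to press the cover straight down past its catches and on, as the stiff collar under it slowly gives way, until the flange is fully home on the rim; once home keep pressing with a steady 12 to 22 N for a good second, and never push with more than 30 N. Lastly lay the block down on the bench clear of the bearing unit, leaving the other things where they are.

Things in the scene. Friction and masses are not known exactly. Their poses are not given: they have to be found in the camera images.
- recess_mouth (a point): Centre of the round recess, level with the flat rim of the bearing unit, z up. The unit: grey casting on a 112x112x18 mm plywood board fixed to the bench, square foot 92x92x13 mm, round body 75 mm across, rim 48 mm above the bench. Recess 54 mm wide, 17 mm deep. In the rim a dark collar (61 mm across) stands up to 5 mm proud; four sprung steel balls look out of the recess wall 4 mm below the rim.
- cover_grip (a point): Centre of the grip boss of the loose end cover (bare aluminium, round about z, z up, 45 mm high, 80 g), 32 mm above its foot. Boss: 36 mm across, 26 mm high, flat top 13 mm above this point; grip it there, fingertips above the flange, whose top is 13 mm below this point.
- cover_rim (a point): Centre of the underside of the cover's flange (62 mm across, 4 mm thick), 15 mm above its foot. Set loosely in the recess the cover rests on the balls, this point 8 to 9 mm above recess_mouth. Pushing it past them takes 6 to 12 N; its flange then meets the collar, which gives way only slowly (1 to 3 mm/s at 17 N), down to a hard stop on the rim, this point then at recess_mouth.
- block_center (a point): Centre of the loose wooden block used as the pusher: plain sawn wood, 45 mm (x) by 70 mm (y) by 45 mm (z, up), about 75 g, lying on the bench, this point 22.5 mm above its underside. Grip it across its x.
- end_cover: The end cover; origin at the centre of its foot, z up. Its spigot, 15 mm high, tapers from 42 mm across at the foot to a 49 mm bead 6 to 7.5 mm up, with a 44 mm neck above.
- push_block: The wooden block itself; origin at the centre of its underside, x along the 45 mm width, y along the 70 mm length, z up.
- cup_brush: Bystander, loose, to be left where it is: cup-shaped wire brush, 81 mm across, 56 mm high; origin at the centre of its underside.
- sanding_block: Bystander, loose, to be left where it is: flat brown block, 65x110x23 mm; origin at the centre of its underside.
- loose_bolt: Bystander, loose, to be left where it is: hexagon bolt lying down, 65 mm long, 17 mm high; origin at the centre of its underside.
- loose_nut: Bystander, loose, to be left where it is: hexagon nut, 24x27x13 mm; origin at the centre of its underside.
Things that resemble listed ones, but are neither listed nor needed, are in the scene too. What is meant by the end_cover is not yellow, and is the smaller of those in its own colour.

How it is judged:
On the way, in this order (a step that is already met when the one before it is completed fails the run):
1. the cover rests loosely in the recess, let go of, not yet pressed in (z of cover_rim in the frame of recess_mouth between 0.004 and 0.0125 m and horizontal distance between cover_rim and recess_mouth below 0.005 m and angle between cover_rim's own z axis and vertical below 0.15 rad and contact force between the fingers and end_cover below 0.1 N), for 0.2 s.
2. the cover is fully home and the block presses on it with 12 to 22 N, kept for 1 s (z of cover_rim in the frame of recess_mouth between -0.003 and 0.0015 m and horizontal distance between cover_rim and recess_mouth below 0.003 m and angle between cover_rim's own z axis and vertical below 0.06 rad and contact force between push_block and end_cover between 12 and 22 N and contact force between the fingers and push_block above 1 N), for 1 s.
At the end, for the whole second after the job is handed in: The cover is snapped home: its flange lies on the rim (gap under 1.5 mm), centred within 3 mm and level within 0.06 rad; the block lies at rest on the bench (centre below 45 mm, more than 85 mm from the recess's centre), and both are released (z of cover_rim in the frame of recess_mouth between -0.003 and 0.0015 m and horizontal distance between cover_rim and recess_mouth below 0.003 m and angle between cover_rim's own z axis and vertical below 0.06 rad and contact force between the fingers and end_cover below 0.1 N and height (world z) of block_center below 0.045 m and horizontal distance between block_center and recess_mouth above 0.085 m and linear speed of each of push_block, end_cover below 0.02 m/s and contact force between the fingers and push_block below 0.1 N); the robot touches nothing.
It fails at once if the block pushes the cover with more than 30 N (contact force between push_block and end_cover above 30 N).
It fails at once if the gripper itself touches the cover while it is more than half pressed in (z of cover_rim in the frame of recess_mouth below 0.004 m and horizontal distance between cover_rim and recess_mouth below 0.01 m and contact force between any of the fingers, the arm and end_cover above 0.5 N).
It fails at once if a bystander is shifted by more than 30 mm (distance of any of cup_brush, sanding_block, loose_bolt, loose_nut from where it was at the start of the episode above 0.03 m).
It also fails if it takes over 72 s, if anything falls off the work surface, if the arm or the gripper's body presses on something with over 40 N, if the wrist force passes 120 N, or if a joint passes its speed limit or range.

## Working session

There is one attempt and no reset: what is moved stays moved. The work goes in short steps, Python scripts to look and compute and a tool call to move; the robot and the scene stay as the last step left them, time stands still between calls to the robot, and variables do not carry over. Pictures are saved under pics/ and viewed, and the job is handed in when it is done.

Besides the shell and the picture viewer there is one more tool, called after "Call:" as a command line: name --argument value ..., lists and objects as JSON in quotes. play_rows: Moves the arm, as the interface text tells. Scaled input: -1 to 1 covers 300 mm each way for a shift and pi rad each way for a turn. Its arguments: {"type":"object","properties":{"deltas":{"type":"array"},"force":{"type":"number"}},"required":["deltas"]}

```bash
ls; mkdir -p pics
python3 - <<'E'
from plant import get_state, vision, r
import cv2
s=get_state()
print({k:s[k] for k in('clock','tool_pos','eef_rot','contact_force','opening')})
for n in('side','top'):
    im=vision.snapshot(n); cv2.imwrite(f'pics/{n}0.png',im[:,:,::-1]); print(vision.camera_model(n))
E
```

```text
pics
{'clock': 0.0, 'tool_pos': array([ 0.20393073, -0.59016907,  0.2569323 ]), 'eef_rot': array([ 8.14475174e-01, -5.80197712e-01, -7.73620701e-04, -4.55714735e-04]), 'contact_force': array([ 0.47270982,  0.03517071, -0.89334709]), 'opening': 0.9976960030489126}
{'vfov': 56.82202785886071, 'cx': 249.9823221722954, 'cy': 194.75396457028407, 'world_to_cam': array([[-0.99504404, -0.09737064, -0.02015715,  0.51404197],
       [ 0.02647991, -0.45487797,  0.89016001, -0.21181854],
       [-0.09584449,  0.88521466,  0.45520198, -0.5537164 ],
       [ 0.        ,  0.        ,  0.        ,  1.        ]])}
{'vfov': 43.510150584581446, 'cx': 263.11998313029227, 'cy': 190.52914200567358, 'world_to_cam': array([[ 0.00850042, -0.9999013 , -0.01118645, -0.30472673],
       [ 0.98810395,  0.00668124,  0.15364229, -0.53583592],
       [-0.15355239, -0.0123594 ,  0.98806321, -0.88834554],
       [ 0.        ,  0.        ,  0.        ,  1.        ]])}
```

View pics/side0.png

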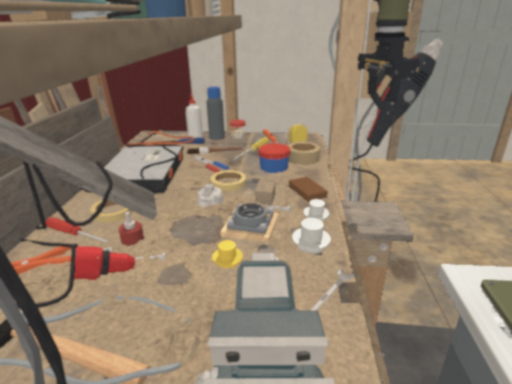

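View pics/top0.png

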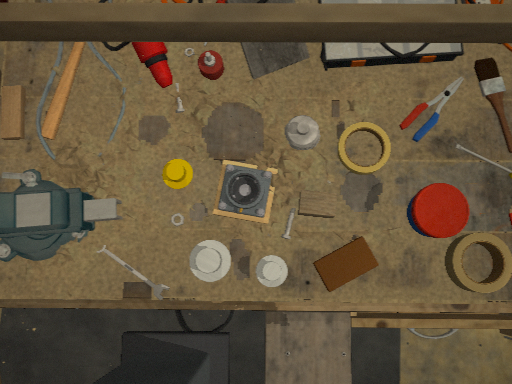

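```bash
cat > h.py <<'E'
import numpy as np, cv2
from plant import get_state, vision, r
def cam(n):
    m=vision.camera_model(n); f=192/np.tan(np.radians(m['vfov']/2)); return f,m['cx'],m['cy'],np.array(m['world_to_cam'])
def ray(n,u,v,z):
    f,cx,cy,T=cam(n); R=T[:3,:3]; c=-R.T@T[:3,3]
    d=R.T@np.array([(u-cx)/f,-(v-cy)/f,-1]); return c+d*(z-c[2])/d[2]
def proj(n,p):
    f,cx,cy,T=cam(n); q=T[:3,:3]@np.array(p)+T[:3,3]; return np.array([cx+f*q[0]/-q[2],cy-f*q[1]/-q[2]])
E
python3 - <<'E'
import cv2
t=cv2.imread('pics/top0.png'); s=cv2.imread('pics/side0.png')
cv2.imwrite('pics/topc.png',cv2.resize(t[150:300,160:360],None,fx=4,fy=4,interpolation=cv2.INTER_CUBIC))
cv2.imwrite('pics/sidec.png',cv2.resize(s[160:270,190:350],None,fx=5,fy=5,interpolation=cv2.INTER_CUBIC))
E
```

```text
(no output)
```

View pics/topc.png

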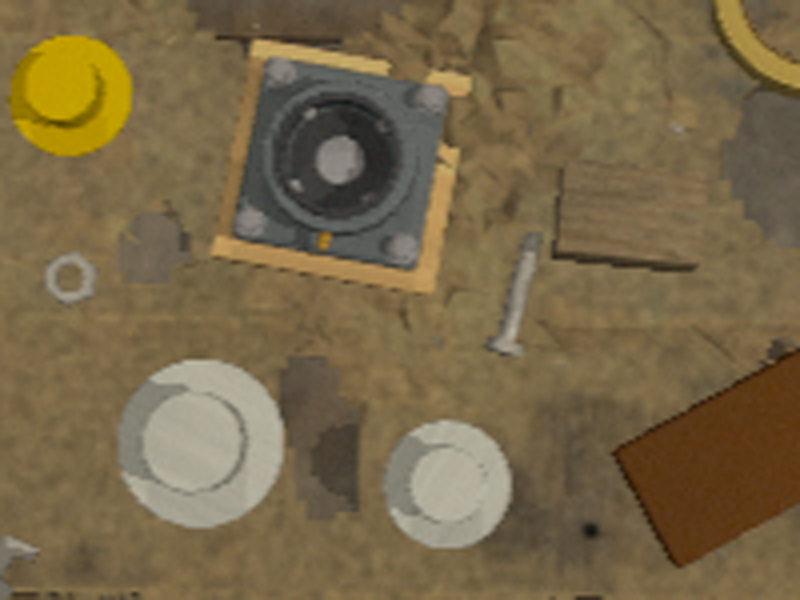

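View pics/sidec.png

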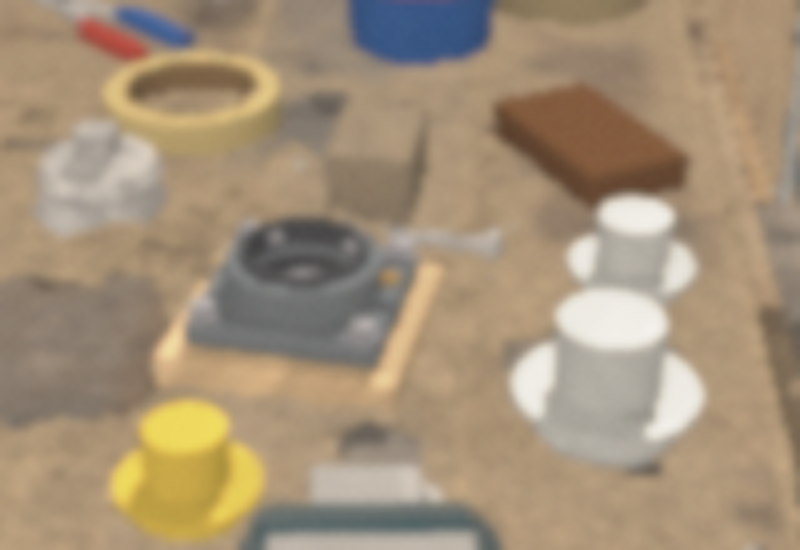

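Run:
```python
from h import *
t=cv2.imread('pics/top0.png'); hsv=cv2.cvtColor(t,cv2.COLOR_BGR2HSV)
f,cx,cy,T=cam('top'); print('campos',-T[:3,:3].T@T[:3,3])
m=((hsv[:,:,1]<60)&(hsv[:,:,2]>110)).astype(np.uint8); m[:225]=0;m[:,:180]=0;m[:,300:]=0
cs,_=cv2.findContours(m,cv2.RETR_EXTERNAL,cv2.CHAIN_APPROX_NONE)
for c in cs:
    if cv2.contourArea(c)>300:
        e=cv2.fitEllipse(c); print('flange',e,ray('top',*e[0],.0175), e[1][0]/f*.92)
up=cv2.resize(t,None,fx=6,fy=6,interpolation=cv2.INTER_CUBIC)
# wall body / collar
cv2.imwrite('pics/unit.png',up[155*6:225*6,205*6:285*6]); 
cv2.imwrite('pics/blk.png',up[180*6:230*6,285*6:345*6][:, :]*1)
for v in range(186,222,3): print(v,[tuple(int(x) for x in hsv[v,u]) for u in range(294,300)])
```

```text
campos [ 0.39564432 -0.31209602  0.9566598 ]
flange ((271.469482421875, 270.70831298828125), (31.180397033691406, 31.45975112915039), 143.3239288330078) [ 0.38548633 -0.31775242  0.0175    ] 0.05962231903155289
flange ((209.9154815673828, 260.3462829589844), (40.681060791015625, 41.540870666503906), 27.980798721313477) [ 0.40423186 -0.19858973  0.0175    ] 0.07778923348548457
186 [(18, 112, 121), (18, 104, 123), (19, 118, 115), (17, 105, 107), (17, 104, 110), (18, 105, 112)]
189 [(19, 108, 120), (17, 108, 118), (17, 101, 119), (19, 108, 120), (18, 107, 121), (18, 108, 123)]
192 [(20, 110, 109), (17, 103, 111), (19, 109, 110), (19, 111, 108), (18, 109, 108), (18, 103, 94)]
195 [(18, 100, 120), (18, 102, 120), (18, 106, 118), (17, 110, 116), (20, 110, 109), (18, 110, 93)]
198 [(21, 96, 117), (21, 99, 119), (21, 96, 120), (21, 97, 121), (22, 94, 125), (20, 96, 109)]
201 [(20, 102, 123), (22, 93, 118), (21, 94, 120), (21, 92, 117), (20, 91, 98), (20, 98, 73)]
204 [(19, 94, 122), (20, 98, 112), (20, 92, 117), (21, 96, 119), (22, 98, 101), (19, 94, 76)]
207 [(20, 99, 132), (20, 102, 132), (20, 99, 126), (22, 95, 124), (20, 99, 103), (19, 112, 84)]
210 [(21, 43, 102), (22, 78, 102), (20, 95, 134), (20, 96, 117), (16, 103, 72), (15, 99, 100)]
213 [(19, 68, 109), (21, 100, 123), (21, 100, 123), (19, 95, 105), (18, 98, 57), (18, 106, 65)]
216 [(19, 102, 120), (21, 99, 116), (21, 99, 121), (21, 99, 124), (20, 99, 129), (21, 99, 132)]
219 [(19, 100, 120), (19, 101, 119), (19, 103, 126), (20, 103, 129), (21, 107, 131), (20, 100, 132)]
```

View pics/unit.png

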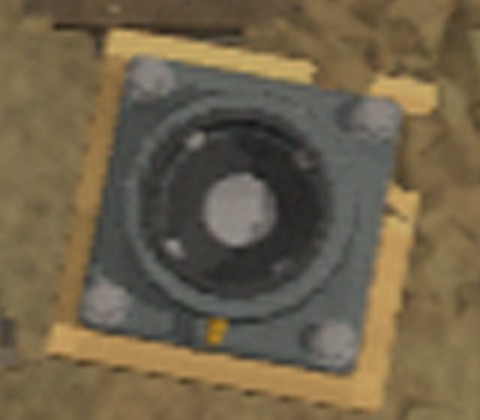

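View pics/blk.png

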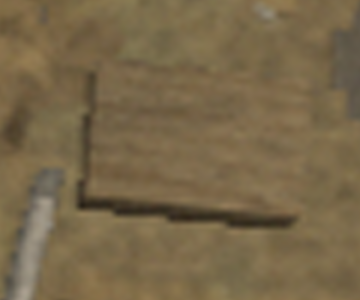

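Run:
```python
from h import *
t=cv2.imread('pics/top0.png')
up=cv2.resize(t,None,fx=6,fy=6,interpolation=cv2.INTER_CUBIC)[155*6:225*6,205*6:285*6]
g=cv2.cvtColor(up,cv2.COLOR_BGR2GRAY)
vis=up.copy()
for th in(55,65,75):
    m=(g<th).astype(np.uint8); m=cv2.morphologyEx(m,cv2.MORPH_OPEN,np.ones((7,7)))
    cs,_=cv2.findContours(m,cv2.RETR_EXTERNAL,cv2.CHAIN_APPROX_NONE)
    c=max(cs,key=cv2.contourArea); h=cv2.convexHull(c); e=cv2.fitEllipse(h); (u,v)=e[0]
    cu,cv_=(u+.5)/6-.5+205,(v+.5)/6-.5+155
    print(th,e,cu,cv_,ray('top',cu,cv_,.053),ray('top',cu,cv_,.048))
    cv2.ellipse(vis,e,(0,0,th*3),1)
cv2.imwrite('pics/unit2.png',cv2.resize(vis,None,fx=1.4,fy=1.4))
# foot/board corners check from px
def P(x,y,ox,oy,z): return ray('top',(x+.5)/6-.5+ox,(y+.5)/6-.5+oy,z)
b=np.array([P(x,y,205,155,.018)for x,y in[(108,30),(438,85),(382,408),(48,353)]]);print('board',b,b.mean(0))
k=np.array([P(x,y,285,180,.045)for x,y in[(95,63),(310,80),(298,216),(85,198)]]);print('block',k,k.mean(0))
print(np.linalg.norm(np.diff(k,axis=0),axis=1))
for i,j in((0,1),(3,2)): d=k[j]-k[i]; print(np.degrees(np.arctan2(d[1],d[0])))
for i,j in((3,0),(2,1)): d=k[j]-k[i]; print(np.degrees(np.arctan2(d[1],d[0])))
s=cv2.imread('pics/side0.png')
def mark(img,n,p,c): 
    for k_,(dx,dy) in enumerate(((0,0),)): 
        q=proj(n,p); cv2.circle(img,(int(round(q[0]*4)),int(round(q[1]*4))),2,c,-1)
s4=cv2.resize(s,None,fx=4,fy=4,interpolation=cv2.INTER_CUBIC)
for p in k: mark(s4,'side',p,(0,0,255))
for a in np.linspace(0,6.28,30): 
    mark(s4,'side',P(*e[0],205,155,.053)+.0305*np.array([np.cos(a),np.sin(a),0]),(0,255,0))
    mark(s4,'side',np.array([.3855,-.3177,.045])+.018*np.array([np.cos(a),np.sin(a),0]),(255,0,0))
cv2.imwrite('pics/side2.png',s4[680:1020,840:1400])
```

```text
55 ((239.2227783203125, 200.9547119140625), (164.86793518066406, 169.33956909179688), 18.910606384277344) 244.45379638671875 188.0757853190104 [ 0.54056484 -0.26522441  0.053     ] [ 0.5413667  -0.26496506  0.048     ]
65 ((233.55963134765625, 203.36947631835938), (188.85006713867188, 190.41033935546875), 165.9401397705078) 243.50993855794272 188.4782460530599 [ 0.53977714 -0.26343856  0.053     ] [ 0.54057463 -0.26316934  0.048     ]
75 ((234.161376953125, 202.97097778320312), (193.48475646972656, 195.8131561279297), 94.43419647216797) 243.6102294921875 188.41182963053384 [ 0.53990641 -0.26362763  0.053     ] [ 0.54070462 -0.26335945  0.048     ]
board [[ 0.60349215 -0.21889249  0.018     ]
 [ 0.58552565 -0.32873417  0.018     ]
 [ 0.478201   -0.31091816  0.018     ]
 [ 0.49539715 -0.20156661  0.018     ]] [ 0.54065399 -0.26502786  0.018     ]
block [[ 0.53867089 -0.37216047  0.045     ]
 [ 0.53364704 -0.44063233  0.045     ]
 [ 0.49008418 -0.43619545  0.045     ]
 [ 0.49531898 -0.36884484  0.045     ]] [ 0.51443027 -0.40445827  0.045     ]
[0.06865592 0.04378823 0.06755374]
-94.19632554185036
-94.44436018645054
-4.373563140348005
-5.815526445749939
```

View pics/unit2.png

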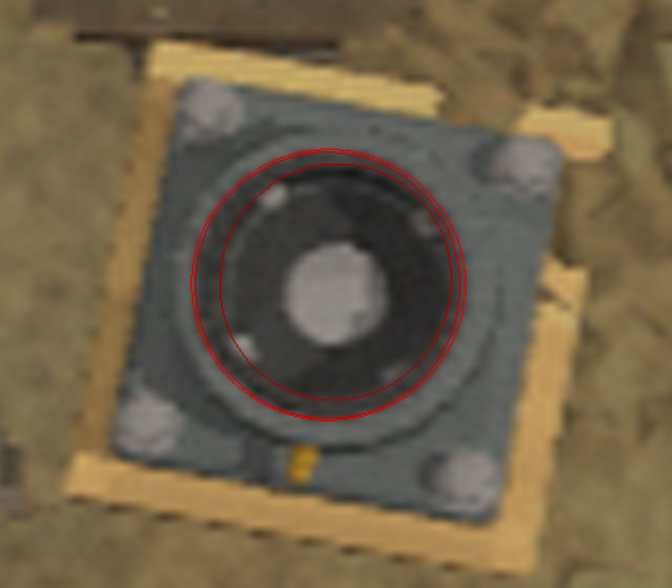

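View pics/side2.png

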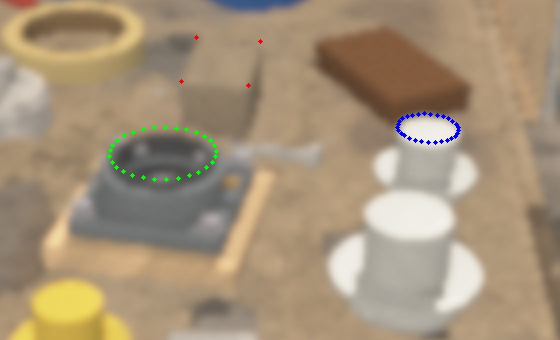

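```bash
cat >> h.py <<'E'
from scipy.spatial.transform import Rotation as Ro
def to(p,yaw):
    "yaw deg of jaw axis (mod 180), tool down"
    s=get_state(); R0=Ro.from_quat(s['eef_rot']); best=None
    for y in(yaw,yaw+180):
        a=np.radians(y); X=np.array([np.cos(a),np.sin(a),0]); Z=np.array([0,0,-1.]); M=np.stack([X,np.cross(Z,X),Z],1)
        rv=(R0.inv()*Ro.from_matrix(M)).as_rotvec()
        if best is None or np.linalg.norm(rv)<np.linalg.norm(best): best=rv
    sh=R0.inv().apply(np.array(p)-s['tool_pos'])
    X=R0.apply([1,0,0]); print('t',s['clock'],'at',s['tool_pos'].round(4),'yaw',np.degrees(np.arctan2(X[1],X[0])).round(1),'tilt',R0.apply([0,0,1]).round(4),'F',s['contact_force'].round(2),'op',round(s['opening'],3),'q7',s['q'][6].round(2))
    print('row',(sh/.3).round(4).tolist(),(best/np.pi).round(4).tolist())
E
python3 -c "
from h import *
to([.3855,-.3177,.15],-40)"
```

```text
t 0.1 at [ 0.204  -0.5902  0.257 ] yaw -70.9 tilt [-6.0e-04  1.5e-03 -1.0e+00] F [-0.93  0.48  0.22] op 1.0 q7 -0.22
row [-0.6602, -0.8687, 0.3576] [-0.0001, 0.0005, -0.1718]
```

Call:
play_rows --deltas '[[[-0.5,-0.3301,-0.4343,0.1,0,0,-0.0859],[-0.5,-0.6602,-0.8687,0.3576,0,0.0005,-0.1718],[-0.5,-0.6602,-0.8687,0.3576,0,0.0005,-0.1718],[-0.5,-0.6602,-0.8687,0.3576,0,0.0005,-0.1718],[-0.5,-0.6602,-0.8687,0.3576,0,0.0005,-0.1718]]]'

```text
clock: 0.72
tool_pos: [0.369, -0.3422, 0.1606]
eef_rot: [0.94, -0.342, 0.0, -0.0]
contact_force: [1.5, -0.4, -0.0]
opening: 0.753
```

```bash
python3 -c "
from h import *
to([.3855,-.3177,.15],-40)"
```

```text
t 0.725 at [ 0.369  -0.3422  0.1606] yaw -40.0 tilt [ 7.e-04  4.e-04 -1.e+00] F [ 1.54 -0.43 -0.01] op 0.753 q7 -0.38
row [-0.0105, -0.098, 0.0353] [-0.0002, -0.0001, -0.0003]
```

Call:
play_rows --deltas '[[[-0.5,-0.0105,-0.098,0.0353,0,0,0],[-0.5,-0.0105,-0.098,0.0353,0,0,0],[-0.5,-0.0105,-0.098,0.0353,0,0,0]]]'

```text
clock: 1.1
tool_pos: [0.3847, -0.3189, 0.1501]
eef_rot: [0.939, -0.343, 0.0, 0.0]
contact_force: [-0.2, -0.5, 0.6]
opening: 0.751
```

```bash
python3 -c "
from h import *
im=vision.snapshot('top'); cv2.imwrite('pics/t1.png',cv2.resize(im[200:330,200:360,::-1],None,fx=4,fy=4))
im=vision.snapshot('side'); cv2.imwrite('pics/s1.png',cv2.resize(im[60:280,200:400,::-1],None,fx=3,fy=2.7))
to([.3855,-.3177,.0405],-40)"
```

```text
t 1.2 at [ 0.3845 -0.3195  0.1503] yaw -40.2 tilt [ 5.e-04 -8.e-04 -1.e+00] F [ 0.18  0.3  -0.66] op 0.751 q7 -0.43
row [-0.0016, -0.007, 0.366] [0.0001, -0.0003, -0.0013]
```

View pics/s1.png

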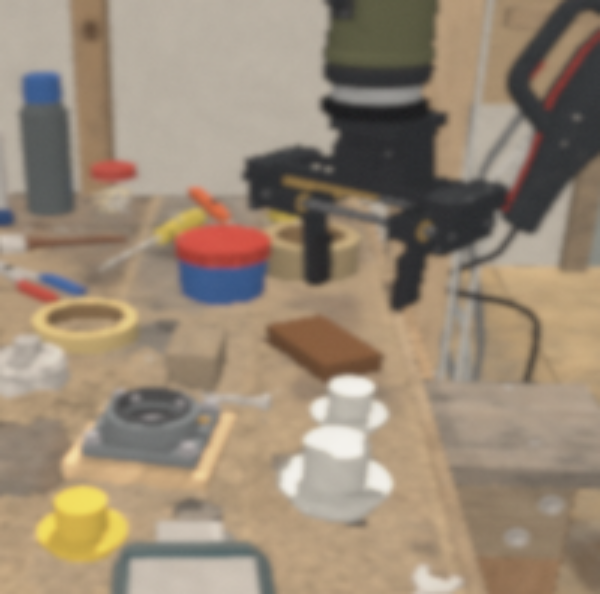

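View pics/t1.png

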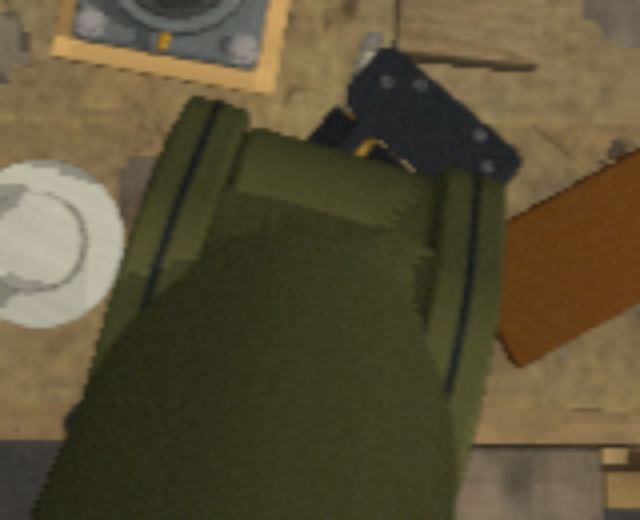

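Call:
play_rows --deltas '[[[-0.5,-0.0016,-0.007,0.18,0,0,0],[-0.5,-0.0016,-0.007,0.33,0,0,0],[-0.5,-0.0016,-0.007,0.366,0,0,0],[-0.5,-0.0016,-0.007,0.366,0,0,0]]]'

```text
clock: 1.7
tool_pos: [0.3851, -0.3185, 0.0408]
eef_rot: [0.939, -0.344, 0.0, 0.001]
contact_force: [-0.0, 0.3, -0.0]
opening: 0.754
```

```bash
python3 -c "
from h import *
im=vision.snapshot('side'); cv2.imwrite('pics/s2.png',cv2.resize(im[110:260,230:390,::-1],None,fx=4,fy=4))
to([.3855,-.3177,.0405],-40)"
```

```text
t 1.75 at [ 0.3856 -0.3186  0.0415] yaw -40.3 tilt [ 0.0015 -0.0018 -1.    ] F [-0.53  0.19  0.1 ] op 0.751 q7 -0.5
row [-0.0024, -0.002, 0.0033] [0.0001, -0.0007, -0.0016]
```

View pics/s2.png

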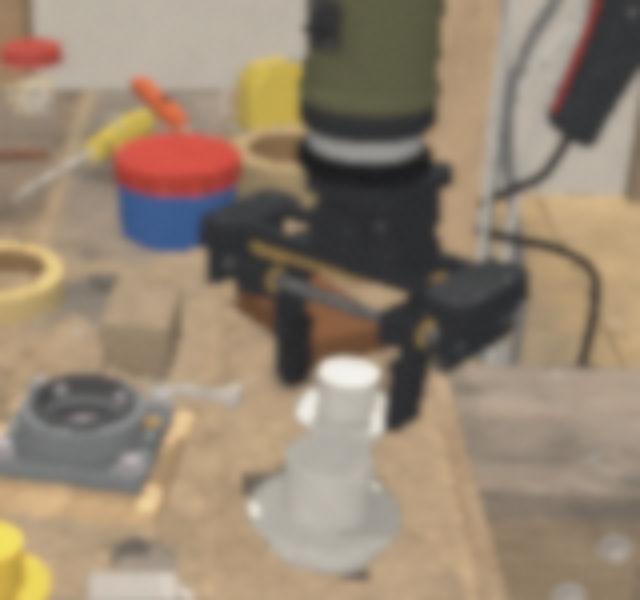

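Fingers straddle the small cover's boss. Grip with 20 N.

Call:
play_rows --deltas '[[[0.3,-0.0024,-0.002,0.0033,0,0,0],[0.6,-0.0024,-0.002,0.0033,0,0,0],[0.6,-0.0024,-0.002,0.0033,0,0,0],[0.6,-0.0024,-0.002,0.0033,0,0,0]]]' --force 20

```text
clock: 2.25
tool_pos: [0.3856, -0.3178, 0.041]
eef_rot: [0.939, -0.344, 0.001, 0.001]
contact_force: [-0.6, 0.8, 6.2]
opening: 0.405
```

```bash
python3 -c "
from h import *
to([.3855,-.3177,.13],-40)"
```

```text
t 2.25 at [ 0.3856 -0.3178  0.041 ] yaw -40.3 tilt [ 0.002  -0.0023 -1.    ] F [-0.58  0.82  6.19] op 0.405 q7 -0.5
row [0.0003, 0.0001, -0.2966] [0.0002, -0.0009, -0.0016]
```

Call:
play_rows --deltas '[[[0.6,0,0,-0.1,0,0,0],[0.6,0,0,-0.3,0,0,0],[0.6,0,0,-0.3,0,0,0],[0.6,0,0,-0.3,0,0,0]]]'

```text
clock: 2.75
tool_pos: [0.3851, -0.3176, 0.1308]
eef_rot: [0.939, -0.344, 0.001, 0.001]
contact_force: [0.3, -0.3, -0.6]
opening: 0.401
```

```bash
python3 -c "
from h import *
im=vision.snapshot('side'); cv2.imwrite('pics/s3.png',cv2.resize(im[80:260,210:390,::-1],None,fx=3,fy=3))
to([.5403,-.264,.131],-40)"
```

```text
t 2.8 at [ 0.3848 -0.3173  0.1302] yaw -40.3 tilt [ 4.0e-04 -1.4e-03 -1.0e+00] F [-0.06  1.09 -0.94] op 0.403 q7 -0.47
row [0.2805, -0.4708, -0.0029] [0.0003, -0.0004, -0.0016]
```

View pics/s3.png

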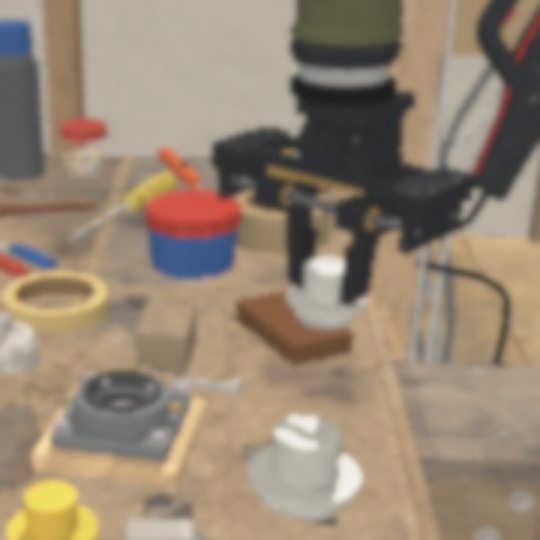

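Cover held (crop 325,290). Move over the recess, foot about 90 mm up.

Call:
play_rows --deltas '[[[0.6,0.14,-0.2354,-0.0029,0,0,0],[0.6,0.2805,-0.4708,-0.0029,0,0,0],[0.6,0.2805,-0.4708,-0.0029,0,0,0],[0.6,0.2805,-0.4708,-0.0029,0,0,0],[0.6,0.2805,-0.4708,-0.0029,0,0,0]]]'

```text
clock: 3.42
tool_pos: [0.5383, -0.2641, 0.1293]
eef_rot: [0.939, -0.345, -0.002, 0.001]
contact_force: [0.9, 0.2, -0.9]
opening: 0.404
```

```bash
python3 -c "
from h import *
im=vision.snapshot('side'); im=np.ascontiguousarray(im[:,:,::-1]); big=cv2.resize(im,None,fx=5,fy=5,interpolation=cv2.INTER_CUBIC)
cv2.imwrite('pics/s4.png',big[100*5:250*5,195*5:320*5])
im=vision.snapshot('top'); cv2.imwrite('pics/t4.png',cv2.resize(im[140:260,180:320,::-1],None,fx=4,fy=4))
to([.5403,-.264,.085],-40)"
```

```text
t 3.525 at [ 0.5381 -0.2649  0.13  ] yaw -40.4 tilt [-0.0031 -0.0015 -1.    ] F [-0.45 -0.42 -0.79] op 0.405 q7 -0.58
row [0.0038, -0.0074, 0.1499] [0.001, 0.0004, -0.0022]
```

View pics/s4.png

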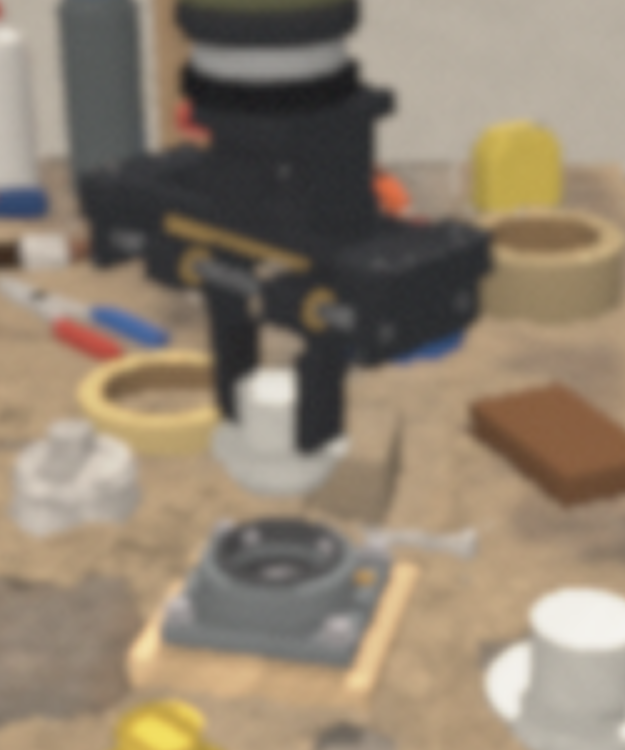

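View pics/t4.png

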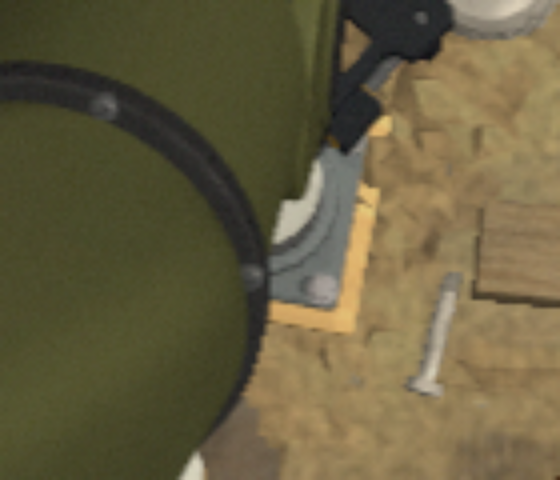

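```bash
python3 -c "
from h import *
s=get_state();p=s['tool_pos']
print(proj('side',[p[0],p[1],p[2]-.041+.019]), proj('side',[.5403,-.264,.053]))
for dx in(-.031,.031): print(proj('side',[p[0]+dx,p[1],p[2]-.041+.019]))
"
```

```text
[250.96490709 186.20428908] [250.44268997 207.92461438]
[264.86888371 186.54194862]
[237.16504369 185.86915794]
```

Call:
play_rows --deltas '[[[0.6,0.0038,-0.0074,0.05,0.001,0.0004,-0.002],[0.6,0.0038,-0.0074,0.1,0.001,0.0004,-0.002],[0.6,0.0038,-0.0074,0.145,0.001,0.0004,-0.002],[0.6,0.0038,-0.0074,0.149,0.001,0.0004,-0.002]]]'

```text
clock: 4.03
tool_pos: [0.5401, -0.2639, 0.084]
eef_rot: [0.94, -0.342, -0.001, -0.0]
contact_force: [0.3, 0.2, -0.5]
opening: 0.4
```

```bash
python3 -c "
from h import *
to([.5403,-.264,.083],-40)"
```

```text
t 4.025 at [ 0.5401 -0.2639  0.084 ] yaw -40.0 tilt [-1.1e-03  5.0e-04 -1.0e+00] F [ 0.34  0.23 -0.47] op 0.4 q7 -0.6
row [0.0007, -0.0003, 0.0032] [0.0001, 0.0004, -0.0002]
```

Call:
play_rows --deltas '[[[0.6,0.0007,-0.0003,0.0027,0,0,0],[0.6,0.0007,-0.0003,0.0035,0,0,0]]]'

```text
clock: 4.28
tool_pos: [0.5403, -0.2641, 0.0832]
eef_rot: [0.94, -0.342, -0.001, 0.0]
contact_force: [-0.4, -0.0, 0.9]
opening: 0.407
```

Slight load appearing (−0.8 → +0.9 N); release slowly here.

Call:
play_rows --deltas '[[[0.1,0,0,0,0,0,0],[0.0,0,0,0,0,0,0],[-0.3,0,0,0,0,0,0],[-0.5,0,0,0,0,0,0]]]'

```text
clock: 4.78
tool_pos: [0.5403, -0.2641, 0.0832]
eef_rot: [0.94, -0.342, -0.0, 0.0]
contact_force: [-0.0, -0.9, -0.0]
opening: 0.698
```

```bash
python3 -c "
from h import *
im=vision.snapshot('side'); big=cv2.resize(im[:,:,::-1],None,fx=5,fy=5,interpolation=cv2.INTER_CUBIC)
cv2.imwrite('pics/s5.png',big[140*5:250*5,195*5:320*5])
to([.5403,-.264,.18],-40)"
```

```text
t 4.825 at [ 0.5403 -0.2641  0.0832] yaw -40.0 tilt [-1.e-03  3.e-04 -1.e+00] F [-0.05 -0.55  1.19] op 0.738 q7 -0.6
row [-0.0005, -0.0001, -0.3226] [0.0001, 0.0003, -0.0002]
```

View pics/s5.png

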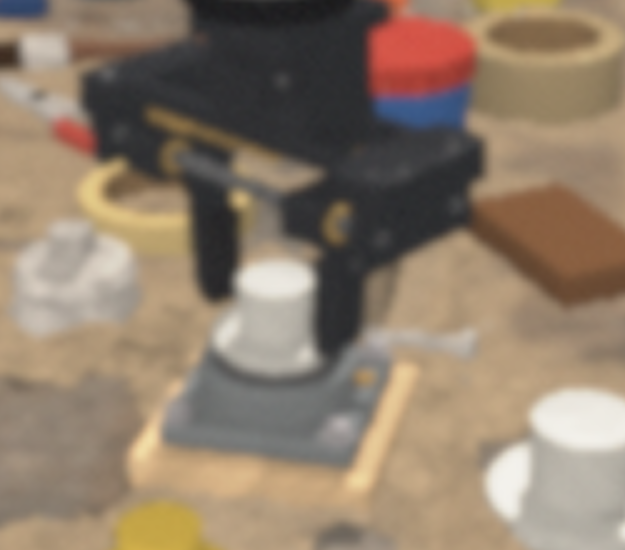

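Call:
play_rows --deltas '[[[-0.5,0,0,-0.1,0,0,0],[-0.5,0,0,-0.3,0,0,0],[-0.5,0,0,-0.36,0,0,0],[-0.5,0,0,-0.36,0,0,0]]]'

```text
clock: 5.32
tool_pos: [0.5413, -0.2645, 0.1927]
eef_rot: [0.94, -0.342, 0.001, 0.0]
contact_force: [-0.5, 0.5, -1.2]
opening: 0.748
```

```bash
python3 -c "
from h import *
im=vision.snapshot('side'); big=cv2.resize(im[:,:,::-1],None,fx=5,fy=5,interpolation=cv2.INTER_CUBIC)
cv2.imwrite('pics/s6.png',big[140*5:250*5,195*5:320*5])
to([.5144,-.4045,.12],-5)"
```

```text
t 5.375 at [ 0.5403 -0.2642  0.1912] yaw -40.0 tilt [-7.e-04 -0.e+00 -1.e+00] F [-0.88  0.74 -0.85] op 0.749 q7 -0.55
row [0.2349, 0.4133, 0.2376] [0.0001, 0.0002, -0.1947]
```

View pics/s6.png

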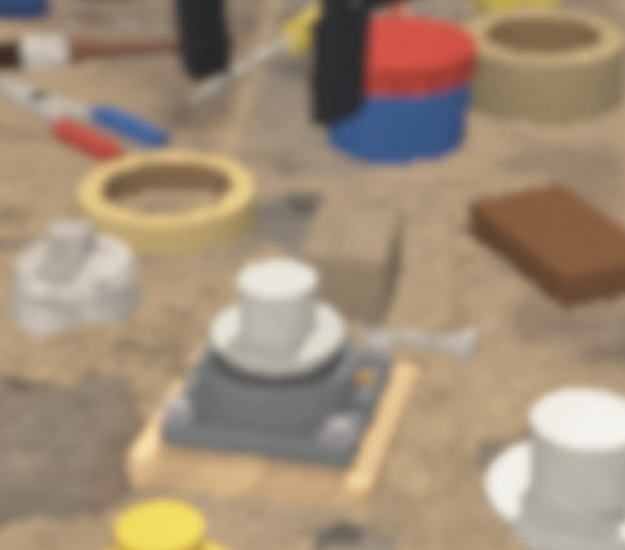

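Call:
play_rows --deltas '[[[-0.7,0.12,0.21,0.0,0,0,-0.06],[-0.7,0.2349,0.4133,0.1,0,0,-0.12],[-0.7,0.2349,0.4133,0.2376,0,0,-0.1947],[-0.7,0.2349,0.4133,0.2376,0,0,-0.1947],[-0.7,0.2349,0.4133,0.2376,0,0,-0.1947]]]'

```text
clock: 6.0
tool_pos: [0.5132, -0.4038, 0.1175]
eef_rot: [0.999, -0.044, -0.002, -0.001]
contact_force: [0.7, -0.2, -0.3]
opening: 0.851
```

```bash
python3 -c "
from h import *
print(proj('side',[.5403,-.264,.0865]),proj('side',[.5403,-.264,.078]))
im=vision.snapshot('side'); big=cv2.resize(im[:,:,::-1],None,fx=5,fy=5,interpolation=cv2.INTER_CUBIC)
cv2.imwrite('pics/s7.png',big[120*5:240*5,215*5:345*5])
im=vision.snapshot('top'); cv2.imwrite('pics/t7.png',cv2.resize(im[130:280,200:380,::-1],None,fx=4,fy=4))
to([.5144,-.4045,.032],-5)"
```

```text
[250.15180849 194.94248826] [250.22665931 198.28310226]
t 6.1 at [ 0.5146 -0.4036  0.1194] yaw -5.0 tilt [-0.0011  0.0011 -1.    ] F [ 0.98 -0.12  0.44] op 0.85 q7 0.11
row [-0.0001, 0.0032, 0.2913] [-0.0003, 0.0004, 0.0]
```

View pics/s7.png

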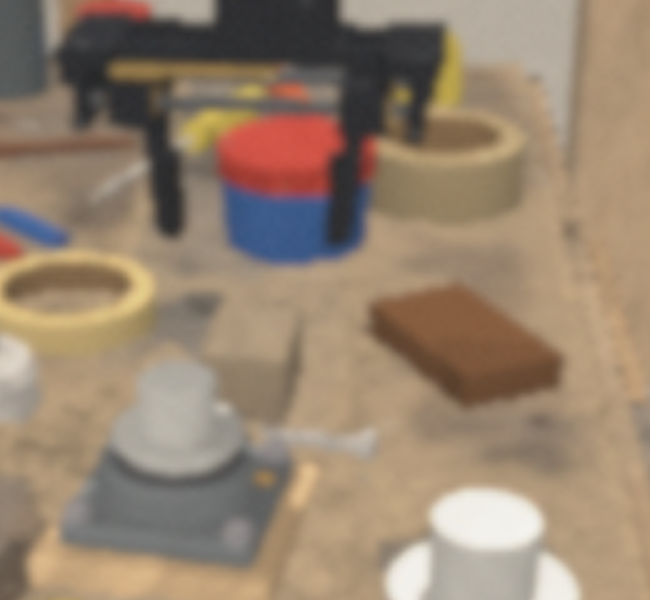

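View pics/t7.png

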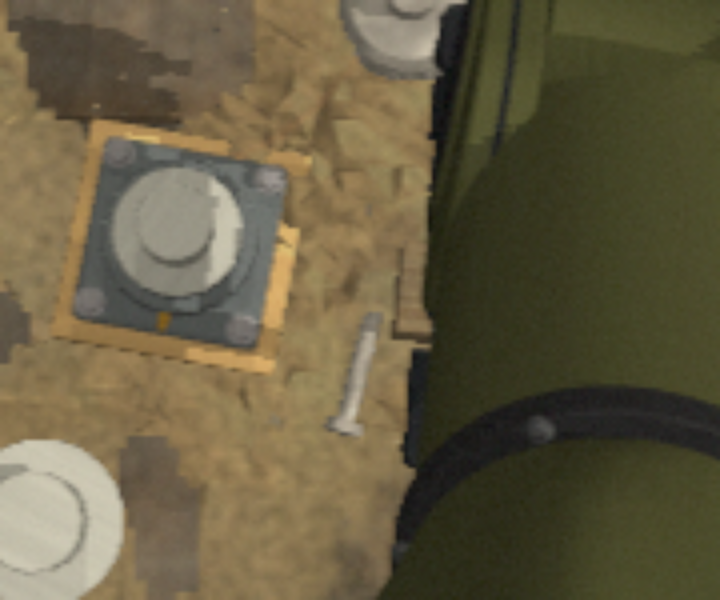

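Call:
play_rows --deltas '[[[-0.7,0,0.0032,0.12,0,0,0],[-0.7,0,0.0032,0.24,0,0,0],[-0.7,0,0.0032,0.2913,0,0,0],[-0.7,0,0.0032,0.2913,0,0,0]]]'

```text
clock: 6.6
tool_pos: [0.5145, -0.4039, 0.0317]
eef_rot: [0.999, -0.043, -0.001, -0.001]
contact_force: [1.1, -1.0, 0.5]
opening: 0.849
```

```bash
python3 -c "
from h import *
im=vision.snapshot('side'); big=cv2.resize(im[:,:,::-1],None,fx=5,fy=5,interpolation=cv2.INTER_CUBIC)
cv2.imwrite('pics/s8.png',big[120*5:240*5,215*5:345*5])
to([.5144,-.4045,.032],-5)"
```

```text
t 6.65 at [ 0.5151 -0.4045  0.0327] yaw -5.0 tilt [-1.e-04  5.e-04 -1.e+00] F [ 0.42  0.04 -0.27] op 0.851 q7 0.06
row [-0.0025, 0.0004, 0.0025] [-0.0002, 0.0, 0.0001]
```

View pics/s8.png

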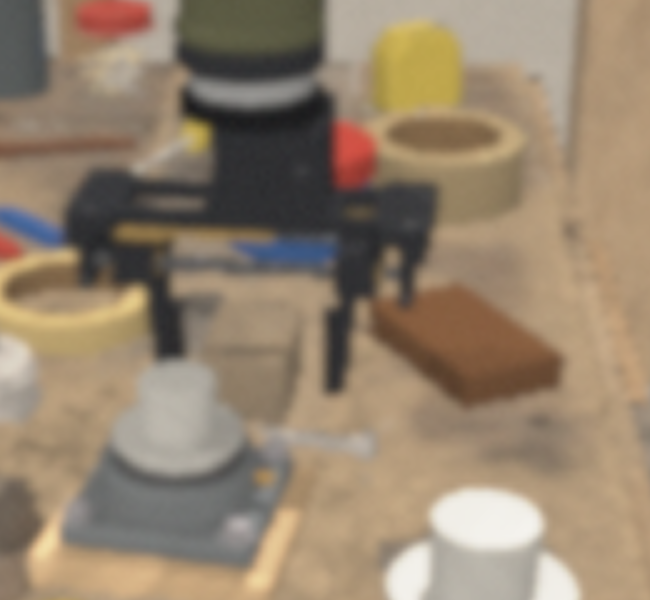

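Call:
play_rows --deltas '[[[0.0,0,0.0004,0.0025,0,0,0],[0.4,0,0.0004,0.0025,0,0,0],[0.4,0,0.0004,0.0025,0,0,0],[0.4,0,0.0004,0.0025,0,0,0],[0.4,0,0.0004,0.0025,0,0,0]]]' --force 45

```text
clock: 7.28
tool_pos: [0.5153, -0.4048, 0.0325]
eef_rot: [0.999, -0.044, 0.0, -0.0]
contact_force: [-0.8, 1.2, 5.5]
opening: 0.505
```

```bash
python3 -c "
from h import *
to([.5144,-.4045,.15],-5)"
```

```text
t 7.275 at [ 0.5153 -0.4048  0.0325] yaw -5.0 tilt [ 3.e-04  1.e-04 -1.e+00] F [-0.77  1.25  5.52] op 0.505 q7 0.06
row [-0.0029, -0.0008, -0.3916] [-0.0, -0.0001, 0.0001]
```

Call:
play_rows --deltas '[[[0.4,0,0,-0.1,0,0,0],[0.4,0,0,-0.3,0,0,0],[0.4,0,0,-0.425,0,0,0],[0.4,0,0,-0.425,0,0,0]]]'

```text
clock: 7.78
tool_pos: [0.517, -0.4057, 0.1631]
eef_rot: [0.999, -0.044, 0.003, 0.001]
contact_force: [-0.1, 1.0, 0.2]
opening: 0.503
```

```bash
python3 -c "
from h import *
im=vision.snapshot('side'); big=cv2.resize(im[:,:,::-1],None,fx=5,fy=5,interpolation=cv2.INTER_CUBIC)
cv2.imwrite('pics/s9.png',big[90*5:210*5,215*5:345*5])
to([.5403,-.264,.155],-5)"
```

```text
t 7.825 at [ 0.5156 -0.4051  0.1608] yaw -5.0 tilt [ 0.0018 -0.0011 -1.    ] F [-0.16 -0.49 -2.19] op 0.506 q7 0.13
row [0.0411, -0.4756, 0.0191] [0.0003, -0.0006, 0.0]
```

View pics/s9.png

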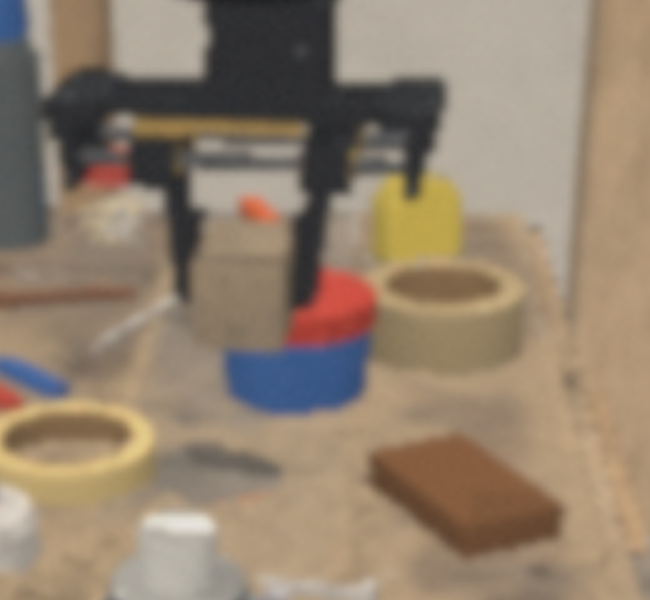

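Call:
play_rows --deltas '[[[0.4,0.0205,-0.2378,0,0,0,0],[0.4,0.0411,-0.4756,0.01,0,0,0],[0.4,0.0411,-0.4756,0.0191,0,0,0],[0.4,0.0411,-0.4756,0.0191,0,0,0],[0.4,0.0411,-0.4756,0.0191,0,0,0]]]' --force 60

```text
clock: 8.45
tool_pos: [0.5391, -0.2668, 0.1541]
eef_rot: [0.999, -0.045, -0.0, 0.001]
contact_force: [0.2, -1.7, -1.3]
opening: 0.507
```

```bash
python3 -c "
from h import *
to([.5403,-.264,.123],-5)"
```

```text
t 8.45 at [ 0.5391 -0.2668  0.1541] yaw -5.2 tilt [-2.0e-04 -2.7e-03 -1.0e+00] F [ 0.17 -1.67 -1.31] op 0.507 q7 -0.12
row [0.003, -0.0098, 0.1037] [0.0009, -0.0, -0.001]
```

Call:
play_rows --deltas '[[[0.4,0.003,-0.0098,0.04,0.0009,0,-0.001],[0.4,0.003,-0.0098,0.085,0.0009,0,-0.001],[0.4,0.003,-0.0098,0.1,0.0009,0,-0.001],[0.4,0.003,-0.0098,0.1,0.0009,0,-0.001]]]'

```text
clock: 8.95
tool_pos: [0.5399, -0.264, 0.1234]
eef_rot: [0.999, -0.044, -0.001, -0.0]
contact_force: [0.1, -0.8, -0.8]
opening: 0.503
```

```bash
python3 -c "
from h import *
im=vision.snapshot('side'); big=cv2.resize(im[:,:,::-1],None,fx=5,fy=5,interpolation=cv2.INTER_CUBIC)
cv2.imwrite('pics/s10.png',big[130*5:240*5,195*5:320*5])
to([.5403,-.264,.119],-5)"
```

```text
t 9.0 at [ 0.5403 -0.264   0.1239] yaw -5.0 tilt [-1.e-04  3.e-04 -1.e+00] F [ 0.83  0.86 -0.88] op 0.505 q7 -0.14
row [0.0, 0.0001, 0.0163] [-0.0001, 0.0, 0.0]
```

View pics/s10.png

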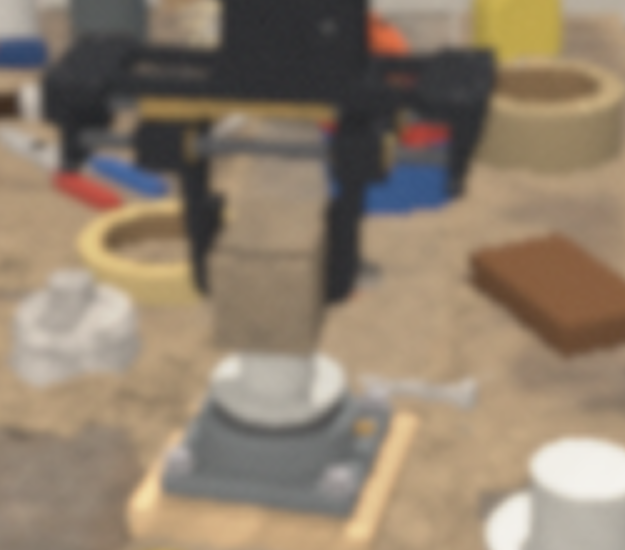

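Call:
play_rows --deltas '[[[0.4,0,0,0.0075,0,0,0],[0.4,0,0,0.0133,0,0,0]]]'

```text
clock: 9.25
tool_pos: [0.5405, -0.264, 0.1201]
eef_rot: [0.999, -0.044, 0.0, -0.0]
contact_force: [-0.3, 0.2, -1.2]
opening: 0.504
```

Call:
play_rows --deltas '[[[0.4,0,0,0.0033,0,0,0]]]'

```text
clock: 9.38
tool_pos: [0.5405, -0.2639, 0.1194]
eef_rot: [0.999, -0.044, 0.0, 0.0]
contact_force: [-1.5, 1.5, 5.0]
opening: 0.509
```

Call:
play_rows --deltas '[[[0.4,0,0,0.0033,0,0,0]]]'

```text
clock: 9.5
tool_pos: [0.5406, -0.2639, 0.1191]
eef_rot: [0.999, -0.044, 0.0, 0.0]
contact_force: [-1.2, 0.6, 7.1]
opening: 0.502
```

Call:
play_rows --deltas '[[[0.4,0,0,0.0033,0,0,0],[0.4,0,0,0.0033,0,0,0]]]'

```text
clock: 9.75
tool_pos: [0.5407, -0.2639, 0.119]
eef_rot: [0.999, -0.044, 0.001, 0.0]
contact_force: [-1.9, 0.9, 6.0]
opening: 0.504
```

Call:
play_rows --deltas '[[[0.4,0,0,0.0043,0,0,0],[0.4,0,0,0.0043,0,0,0]]]'

```text
clock: 10.0
tool_pos: [0.5407, -0.2639, 0.1187]
eef_rot: [0.999, -0.044, 0.001, 0.001]
contact_force: [-2.4, 1.2, 6.9]
opening: 0.505
```

Call:
play_rows --deltas '[[[0.4,-0.001,0,0.0055,0,0,0],[0.4,-0.001,0,0.0055,0,0,0]]]'

```text
clock: 10.25
tool_pos: [0.5408, -0.2639, 0.1183]
eef_rot: [0.999, -0.044, 0.001, 0.001]
contact_force: [-1.5, 0.6, 7.6]
opening: 0.506
```

```bash
python3 -c "
from h import *
to([.5403,-.264,.117],-5)"
```

```text
t 10.25 at [ 0.5408 -0.2639  0.1183] yaw -5.0 tilt [ 0.0024 -0.0022 -1.    ] F [-1.48  0.63  7.63] op 0.506 q7 -0.15
row [-0.0017, 0.0005, 0.0043] [0.0006, -0.0008, 0.0]
```

Call:
play_rows --deltas '[[[0.4,-0.0017,0.0005,0.006,0.0006,-0.0008,0],[0.4,-0.0017,0.0005,0.006,0.0006,-0.0008,0]]]'

```text
clock: 10.5
tool_pos: [0.5409, -0.264, 0.1179]
eef_rot: [0.999, -0.043, 0.001, 0.0]
contact_force: [-1.8, 1.2, 9.5]
opening: 0.508
```

Call:
play_rows --deltas '[[[0.4,-0.0017,0.0005,0.006,0.0006,-0.0008,0],[0.4,-0.0017,0.0005,0.006,0.0006,-0.0008,0]]]'

```text
clock: 10.75
tool_pos: [0.541, -0.2641, 0.1177]
eef_rot: [0.999, -0.043, 0.0, -0.0]
contact_force: [-1.8, 0.3, 8.9]
opening: 0.503
```

```bash
python3 -c "
from h import *
to([.5403,-.264,.117],-5)"
```

```text
t 10.75 at [ 0.541  -0.2641  0.1177] yaw -5.0 tilt [ 9.e-04  4.e-04 -1.e+00] F [-1.78  0.29  8.88] op 0.503 q7 -0.15
row [-0.0024, -0.0002, 0.0022] [-0.0001, -0.0003, 0.0001]
```

Call:
play_rows --deltas '[[[0.4,-0.0024,0,0.008,0,0,0],[0.4,-0.0024,0,0.008,0,0,0]]]'

```text
clock: 11.0
tool_pos: [0.5409, -0.264, 0.1164]
eef_rot: [0.999, -0.043, 0.001, 0.0]
contact_force: [-1.1, 0.5, 6.0]
opening: 0.504
```

Call:
play_rows --deltas '[[[0.4,-0.0024,0,0.008,0,0,0],[0.4,-0.0024,0,0.008,0,0,0]]]'

```text
clock: 11.25
tool_pos: [0.5407, -0.2641, 0.1146]
eef_rot: [0.999, -0.043, 0.002, 0.0]
contact_force: [-0.6, -0.3, 5.0]
opening: 0.501
```

```bash
python3 -c "
from h import *
to([.5403,-.264,.117],-5)"
```

```text
t 11.25 at [ 0.5407 -0.2641  0.1146] yaw -5.0 tilt [ 3.8e-03 -8.0e-04 -1.0e+00] F [-0.61 -0.26  4.98] op 0.501 q7 -0.15
row [-0.0012, -0.0001, -0.0079] [0.0001, -0.0012, 0.0002]
```

Call:
play_rows --deltas '[[[0.4,-0.0012,0,0.0085,0,-0.0012,0],[0.4,-0.0012,0,0.0085,0,-0.0012,0]]]'

```text
clock: 11.5
tool_pos: [0.5409, -0.264, 0.1139]
eef_rot: [0.999, -0.043, 0.001, 0.001]
contact_force: [-2.6, 1.3, 13.4]
opening: 0.504
```

Call:
play_rows --deltas '[[[0.4,-0.0012,0,0.01,0,0,0],[0.4,-0.0012,0,0.01,0,0,0]]]'

```text
clock: 11.75
tool_pos: [0.5409, -0.264, 0.113]
eef_rot: [0.999, -0.043, 0.001, 0.001]
contact_force: [-3.0, 1.0, 15.3]
opening: 0.506
```

```bash
python3 -c "
from h import *
to([.5403,-.264,.1105],-5)"
```

```text
t 11.75 at [ 0.5409 -0.264   0.113 ] yaw -5.0 tilt [ 0.0025 -0.0025 -1.    ] F [-3.04  0.99 15.3 ] op 0.506 q7 -0.15
row [-0.002, 0.0002, 0.0084] [0.0007, -0.0008, 0.0002]
```

Call:
play_rows --deltas '[[[0.4,-0.0025,0,0.01,0.0007,-0.0008,0],[0.4,-0.0025,0,0.01,0.0007,-0.0008,0]]]'

```text
clock: 12.0
tool_pos: [0.5409, -0.264, 0.1121]
eef_rot: [0.999, -0.043, 0.001, 0.001]
contact_force: [-2.4, 1.5, 14.3]
opening: 0.505
```

Call:
play_rows --deltas '[[[0.4,-0.0025,0,0.01,0,0,0],[0.4,-0.0025,0,0.01,0,0,0]]]'

```text
clock: 12.25
tool_pos: [0.5408, -0.2639, 0.1111]
eef_rot: [0.999, -0.043, 0.002, 0.001]
contact_force: [-2.0, 1.1, 14.0]
opening: 0.506
```

Call:
play_rows --deltas '[[[0.4,-0.0025,0,0.01,0,0,0],[0.4,-0.0025,0,0.01,0,0,0]]]'

```text
clock: 12.5
tool_pos: [0.5408, -0.2639, 0.1103]
eef_rot: [0.999, -0.043, 0.003, 0.002]
contact_force: [-3.7, 1.5, 17.1]
opening: 0.507
```

```bash
python3 -c "
from h import *
to([.5403,-.264,.1105],-5)"
```

```text
t 12.5 at [ 0.5408 -0.2639  0.1103] yaw -5.0 tilt [ 0.0054 -0.0036 -1.    ] F [-3.67  1.54 17.07] op 0.507 q7 -0.16
row [-0.0015, 0.0004, -0.0006] [0.001, -0.0018, 0.0002]
```

Call:
play_rows --deltas '[[[0.4,-0.0015,0,0.009,0.001,-0.0018,0],[0.4,-0.0015,0,0.009,0.001,-0.0018,0]]]'

```text
clock: 12.75
tool_pos: [0.5409, -0.264, 0.1102]
eef_rot: [0.999, -0.043, 0.001, 0.001]
contact_force: [-4.6, 1.2, 20.7]
opening: 0.505
```

Call:
play_rows --deltas '[[[0.4,-0.0015,0,0.009,0,0,0],[0.4,-0.0015,0,0.009,0,0,0]]]'

```text
clock: 13.0
tool_pos: [0.5409, -0.264, 0.1103]
eef_rot: [0.999, -0.043, 0.001, 0.001]
contact_force: [-5.1, 1.6, 21.2]
opening: 0.508
```

```bash
python3 -c "
from h import *
to([.5403,-.264,.1105],-5)"
```

```text
t 13.0 at [ 0.5409 -0.264   0.1103] yaw -5.0 tilt [ 0.0028 -0.0029 -1.    ] F [-5.15  1.61 21.19] op 0.508 q7 -0.16
row [-0.0021, 0.0003, -0.0008] [0.0008, -0.001, 0.0001]
```

Call:
play_rows --deltas '[[[0.4,0,0,0.0065,0,0,0],[0.4,0,0,0.0065,0,0,0],[0.4,0,0,0.0065,0,0,0]]]'

```text
clock: 13.38
tool_pos: [0.5409, -0.2639, 0.1103]
eef_rot: [0.999, -0.043, 0.002, 0.002]
contact_force: [-3.1, 1.6, 18.1]
opening: 0.505
```

Call:
play_rows --deltas '[[[0.4,0,0,0.0057,0,0,0],[0.4,0,0,0.0057,0,0,0],[0.4,0,0,0.0057,0,0,0],[0.4,0,0,0.0057,0,0,0],[0.4,0,0,0.0057,0,0,0]]]'

```text
clock: 14.0
tool_pos: [0.5409, -0.2639, 0.1103]
eef_rot: [0.999, -0.044, 0.002, 0.002]
contact_force: [-4.0, 0.4, 15.3]
opening: 0.509
```

Call:
play_rows --deltas '[[[0.4,0,0,0.0057,0,0,0],[0.4,0,0,0.0057,0,0,0],[0.4,0,0,0.0057,0,0,0],[0.4,0,0,0.0057,0,0,0],[0.4,0,0,0.0057,0,0,0]]]'

```text
clock: 14.62
tool_pos: [0.5409, -0.2639, 0.1103]
eef_rot: [0.999, -0.044, 0.002, 0.003]
contact_force: [-3.9, 1.7, 15.2]
opening: 0.503
```

```bash
python3 -c "
from h import *
for i in range(3):
  im=vision.snapshot('side'); print(get_state()['contact_force'].round(1))
big=cv2.resize(im[:,:,::-1],None,fx=5,fy=5,interpolation=cv2.INTER_CUBIC)
cv2.imwrite('pics/s11.png',big[130*5:240*5,195*5:320*5])
to([.5403,-.264,.1105],-5)"
```

```text
[-3.8  0.7 15.2]
[-3.   1.9 14.9]
[-3.3  0.9 15.5]
t 14.775 at [ 0.5409 -0.2639  0.1103] yaw -5.0 tilt [ 0.0031 -0.0056 -1.    ] F [-3.27  0.89 15.49] op 0.506 q7 -0.16
row [-0.0018, 0.0005, -0.0008] [0.0017, -0.0011, 0.0]
```

View pics/s11.png

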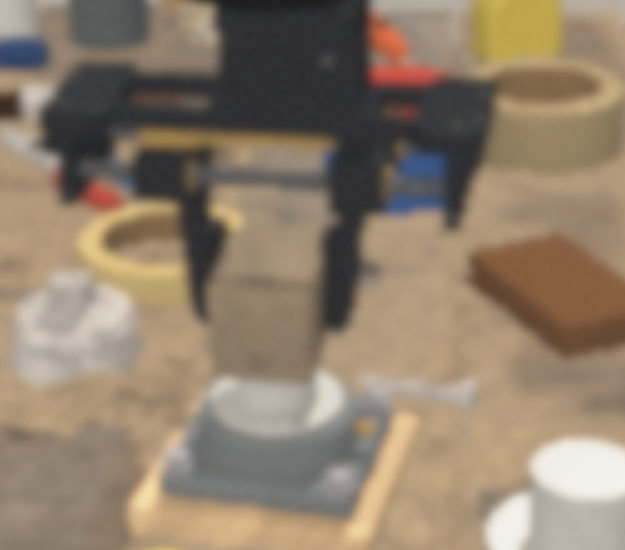

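Call:
play_rows --deltas '[[[0.4,0,0,0.006,0,0,0],[0.4,0,0,0.006,0,0,0],[0.4,0,0,0.006,0,0,0],[0.4,0,0,0.006,0,0,0],[0.4,0,0,0.006,0,0,0]]]'

```text
clock: 15.4
tool_pos: [0.5409, -0.2638, 0.1103]
eef_rot: [0.999, -0.044, 0.002, 0.003]
contact_force: [-3.6, 1.7, 16.2]
opening: 0.504
```

Call:
play_rows --deltas '[[[0.4,0,0,0.006,0,0,0],[0.4,0,0,0.006,0,0,0],[0.4,0,0,0.006,0,0,0],[0.4,0,0,0.006,0,0,0],[0.4,0,0,0.006,0,0,0]]]'

```text
clock: 16.02
tool_pos: [0.5409, -0.2639, 0.1103]
eef_rot: [0.999, -0.044, 0.002, 0.004]
contact_force: [-3.8, 1.9, 15.3]
opening: 0.501
```

Call:
play_rows --deltas '[[[0.4,0,0,-0.01,0.0017,-0.0011,0],[0.4,0,0,-0.05,0.0017,-0.0011,0],[0.4,0,0,-0.15,0.0017,-0.0011,0],[0.4,0,0,-0.18,0.0017,-0.0011,0],[0.4,0,0,-0.18,0.0017,-0.0011,0]]]'

```text
clock: 16.65
tool_pos: [0.5409, -0.2636, 0.1646]
eef_rot: [0.999, -0.044, 0.001, 0.001]
contact_force: [-0.4, -0.9, -1.2]
opening: 0.507
```

```bash
python3 -c "
from h import *
im=vision.snapshot('side'); big=cv2.resize(im[:,:,::-1],None,fx=5,fy=5,interpolation=cv2.INTER_CUBIC)
cv2.imwrite('pics/s12.png',big[130*5:240*5,195*5:320*5])
print(proj('side',[.5403,-.264,.078]))
to([.5144,-.4045,.15],-5)"
```

```text
[250.22665931 198.28310226]
t 16.7 at [ 0.5404 -0.2635  0.1639] yaw -5.0 tilt [ 0.     -0.0017 -1.    ] F [-0.19 -0.13 -0.91] op 0.508 q7 -0.12
row [-0.0453, 0.4757, 0.0472] [0.0005, -0.0001, -0.0001]
```

View pics/s12.png

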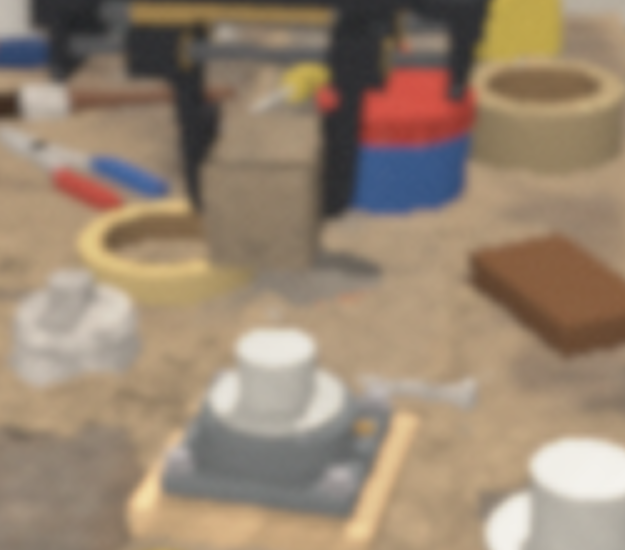

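Call:
play_rows --deltas '[[[0.4,-0.022,0.24,0,0,0,0],[0.4,-0.0453,0.4757,0,0,0,0],[0.4,-0.0453,0.4757,0.02,0,0,0],[0.4,-0.0453,0.4757,0.0472,0,0,0],[0.4,-0.0453,0.4757,0.0472,0,0,0]]]'

```text
clock: 17.32
tool_pos: [0.5147, -0.4012, 0.1486]
eef_rot: [0.999, -0.042, -0.001, -0.001]
contact_force: [-0.9, 0.9, -0.6]
opening: 0.503
```

```bash
python3 -c "
from h import *
to([.5144,-.4045,.035],-5)"
```

```text
t 17.325 at [ 0.5147 -0.4012  0.1486] yaw -4.8 tilt [-0.0016  0.0021 -1.    ] F [-0.93  0.95 -0.62] op 0.503 q7 0.12
row [0.0005, 0.0119, 0.3785] [-0.0006, 0.0006, 0.001]
```

Call:
play_rows --deltas '[[[0.4,0.0005,0.0119,0.15,-0.0006,0.0006,0.001],[0.4,0.0005,0.0119,0.29,-0.0006,0.0006,0.001],[0.4,0.0005,0.0119,0.365,-0.0006,0.0006,0.001],[0.4,0.0005,0.0119,0.3785,-0.0006,0.0006,0.001],[0.4,0.0005,0.0119,0.3785,-0.0006,0.0006,0.001]]]'

```text
clock: 17.95
tool_pos: [0.5156, -0.4043, 0.0361]
eef_rot: [0.999, -0.043, 0.001, 0.0]
contact_force: [0.3, 0.3, 0.0]
opening: 0.503
```

Call:
play_rows --deltas '[[[0.4,0,0,0.005,0,0,0],[0.4,0,0,0.007,0,0,0]]]'

```text
clock: 18.2
tool_pos: [0.5163, -0.4047, 0.0352]
eef_rot: [0.999, -0.043, 0.002, 0.001]
contact_force: [0.2, -0.3, -1.2]
opening: 0.498
```

Call:
play_rows --deltas '[[[0.4,0,0,0.006,0,0,0],[0.4,0,0,0.009,0,0,0]]]'

```text
clock: 18.45
tool_pos: [0.5163, -0.4049, 0.0326]
eef_rot: [0.999, -0.043, 0.002, 0.001]
contact_force: [-0.4, -0.1, 1.3]
opening: 0.505
```

Call:
play_rows --deltas '[[[0.4,0,0,0.004,0,0,0]]]'

```text
clock: 18.58
tool_pos: [0.5164, -0.405, 0.0325]
eef_rot: [0.999, -0.044, 0.002, 0.001]
contact_force: [-3.0, 2.0, 12.9]
opening: 0.502
```

Seated on the bench; release and lift.

Call:
play_rows --deltas '[[[0.4,0,0,-0.0005,0,0,0],[-0.2,0,0,0,0,0,0],[-0.6,0,0,0,0,0,0],[-0.7,0,0,0,0,0,0],[-0.7,0,0,0,0,0,0]]]'

```text
clock: 19.2
tool_pos: [0.5164, -0.4049, 0.0324]
eef_rot: [0.999, -0.044, 0.002, 0.001]
contact_force: [-0.3, -0.2, 0.1]
opening: 0.849
```

Call:
play_rows --deltas '[[[-0.7,0,0,-0.1,0,0,0],[-0.7,0,0,-0.3,0,0,0],[-0.7,0,0,-0.45,0,0,0],[-0.7,0,0,-0.6,0,0,0],[-0.7,0,0,-0.6,0,0,0]]]'

```text
clock: 19.82
tool_pos: [0.5179, -0.4056, 0.2166]
eef_rot: [0.999, -0.044, 0.005, 0.003]
contact_force: [0.7, -0.3, -0.5]
opening: 0.849
```

```bash
python3 -c "
from h import *
to([.35,-.55,.25],-60)"
```

```text
t 19.825 at [ 0.5179 -0.4056  0.2166] yaw -5.0 tilt [ 0.0105 -0.0063 -0.9999] F [ 0.65 -0.3  -0.49] op 0.849 q7 0.16
row [-0.5143, 0.5291, -0.1141] [-0.0001, -0.0041, 0.3055]
```

Move aside to clear the top view.

Call:
play_rows --deltas '[[[-0.7,-0.1,0.12,-0.1141,0,0,0.05],[-0.7,-0.25,0.27,-0.1141,0,0,0.11],[-0.7,-0.4,0.4,-0.1141,0,0,0.17],[-0.7,-0.5143,0.529,-0.1141,0,0,0.2],[-0.7,-0.5143,0.529,-0.1141,0,0,0.2]]]'

```text
clock: 20.45
tool_pos: [0.3436, -0.5539, 0.2484]
eef_rot: [0.935, -0.355, 0.004, 0.003]
contact_force: [0.8, -0.1, -0.3]
opening: 0.851
```

Call:
play_rows --deltas '[[[-0.7,0,0,0,0,0,0],[-0.7,0,0,0,0,0,0],[-0.7,0,0,0,0,0,0]]]'

```text
clock: 20.82
tool_pos: [0.3448, -0.5529, 0.2482]
eef_rot: [0.935, -0.354, 0.004, 0.002]
contact_force: [1.1, 0.2, 0.1]
opening: 0.853
```

```bash
python3 -c "
from h import *
im=vision.snapshot('side'); big=cv2.resize(im[:,:,::-1],None,fx=5,fy=5,interpolation=cv2.INTER_CUBIC)
cv2.imwrite('pics/s13.png',big[130*5:240*5,195*5:345*5])
im=vision.snapshot('top'); im=im[:,:,::-1];cv2.imwrite('pics/t13f.png',im); cv2.imwrite('pics/t13.png',cv2.resize(im[110:300,160:360],None,fx=3.1,fy=3.1))
hsv=cv2.cvtColor(im,cv2.COLOR_BGR2HSV)
m=((hsv[:,:,1]<60)&(hsv[:,:,2]>125)).astype(np.uint8); k=m[165:212,222:268]
cs,_=cv2.findContours(k,cv2.RETR_EXTERNAL,cv2.CHAIN_APPROX_NONE); c=max(cs,key=cv2.contourArea); e=cv2.fitEllipse(cv2.convexHull(c)); print(e,ray('top',e[0][0]+222,e[0][1]+165,.052))
to([.35,-.55,.25],-60)"
```

```text
((22.424177169799805, 22.915748596191406), (31.478771209716797, 31.75274085998535), 23.544408798217773) [ 0.54103366 -0.26511161  0.052     ]
t 20.925 at [ 0.3445 -0.5532  0.2484] yaw -41.5 tilt [ 0.0053 -0.0073 -1.    ] F [-0.83 -0.38 -0.1 ] op 0.852 q7 -0.01
row [0.0067, -0.0202, -0.0054] [0.0002, -0.0029, 0.1029]
```

View pics/s13.png

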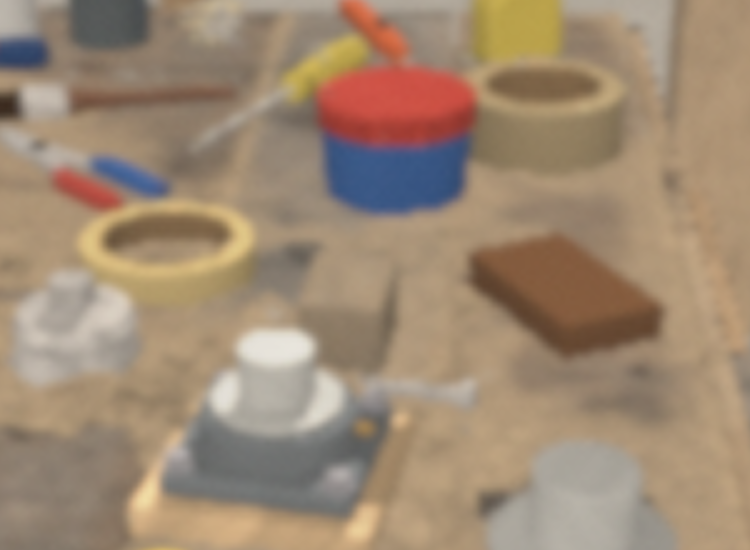

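View pics/t13.png

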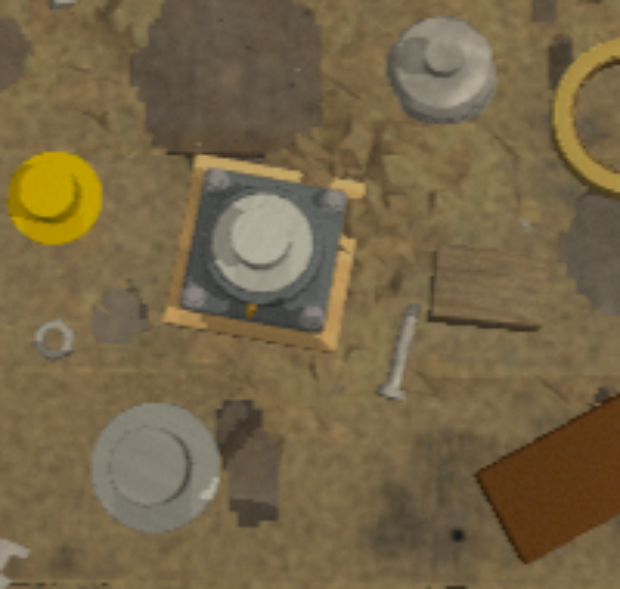

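The cover is home and centred, the block lies flat on the bench, and the bystanders have not moved. I'm handing in.

```bash
python3 -c "
from plant import r
print(r.finish_job())"
```

```text
the job is handed in; nothing more can be done
None
```

The job is done and handed in at about 21 s of the 72 s allowed; the system gave no verdict.

**What I did:**
- **Cover placed:** I set the smaller aluminium cover loosely on the catches and let go. The picture matched the expected loose height to about half a pixel.
- **Pressing:** I used the block to press it past the catches at about 10 N. I then pressed through the collar at about 14–17 N, until it stopped moving after about 9 mm of travel.
- **Hold:** I held it there for about 3 s in all. The last 2.5 s or so were at a measured 15–16 N (about 16–17 N allowing for the sensor offset).
- **Block laid down:** I put the block back flat on its original spot, about 14 cm from the recess, and moved the arm clear.

**Last checks:**
- **Cover:** In the side picture the boss top is at the fully-home height. In the top picture the flange centre is about 1 mm from the measured recess centre. I saw no tilt.
- **Block and bystanders:** The block lies flat and released. The brush, sanding block, bolt and nut look unmoved by eye.

**Off target:** On reaching the hard stop the downward force rose briefly to about 21–22 N, with about 5 N sideways. That is at the top of the 12–22 N band but below the 30 N limit, and the steady hold came after it.

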